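# Open the ratchet clamp on the radio desk

## Task

A choke stands between the jaws of the ratchet bench clamp. Press down the release paddle on top of the sliding jaw and, keeping it pressed, push the sliding jaw back along its bar, away from the choke, until it is fully home against the end stop; then let the paddle spring up and move clear. Nothing is to be picked up: leave the choke standing on its bed and do not disturb the canister, the glass valves or the brass ring.

Things in the scene. Friction and masses are not known exactly. Their poses are not given: they have to be found in the camera images.
- clamp: Grey ratchet bench clamp fixed to the desk, baseplate 110 x 300 x 8 mm. Origin: centre of its underside; z up; y along the bar, from fixed jaw (80 wide, 80 high, y -142 to -120 mm) past the bed that carries the choke (y -120 to -65, top 38 mm) to the end stop (50 wide, 50 high, inner face y 120 mm). Bar 20 wide, z 24 to 36 mm; saw teeth under it stop the sliding jaw from opening.
- jaw (a joint): Sliding jaw along the clamp's +y, m: 0 nearest the fixed jaw, grows as it opens, 0.110 = home on the end stop; starts at 0.004 to 0.034. Grey carriage 72 mm long: front plate 80 wide, top 72 mm above the desk; body 46 wide, top 62 mm; release paddle amid; thumb plate at the rear. About 2.5 N friction, stays where left. Paddle up: moves back at most one tooth (8 mm), then locks.
- release (a joint): How far the release paddle is pressed, m: 0 up, 0.009 fully down. The pawl clears the teeth beyond 0.0035 (press to 0.006 or more and hold). Spring: about 2 N at first, 6 N fully down. Unpressed it reads 0 to 0.0035, as the pawl meets the teeth. It travels with the jaw.
- release_top (a point): Centre of the top face of the release paddle, a flat steel plate 40 x 40 mm on top of the sliding jaw, 84 mm above the desk when up; moves with jaw and press. The thumb plate's face stands 26 mm from it towards the clamp's +y; the front plate, lower than even the pressed paddle, is 26 mm the other way. Fingers pressing the paddle can push the jaw back by bearing on the thumb plate.
- thumb_face (a point): On the thumb plate, the upright at the rear of the sliding jaw (60 wide, 10 thick, top 110 mm above the desk): middle of the face that looks to the clamp's -y, 98 mm above the desk.
- choke: Small rust-spotted steel choke with a copper winding, 50 x 36 x 42 mm high, about 0.28 kg, standing loose on the clamp's bed between the jaws. Origin: centre of its underside.
- canister: Green screw-top tin canister, 66 mm diameter, 78 mm high, standing loose beside the clamp. Origin: centre of its underside.
- valve_a: Miniature clear glass valve, 21 mm diameter, 52 mm high, standing loose on its base. Origin: centre of its underside.
- valve_b: A second miniature clear glass valve, the same as the first.
- ring: Brass valve clamp ring lying flat, 48 mm outside, 36 mm inside, 10 mm high. Origin: centre of its underside.
Mind the look-alikes: they are no part of the job. Of the things that look like the canister, take the one that is farthest to the robot's left at the start.

How it is judged (in metres and radians):
On the way, in this order (a step that is already met when the one before it is completed fails the run):
1. the release paddle is pressed down while the jaw is still near its start (value of joint release above 0.0045 m and value of joint jaw below 0.06 m), for 0.1 s.
2. the sliding jaw has been pushed fully back to the end stop (value of joint jaw above 0.106 m), for 0.1 s.
At the end, for the whole second after the job is handed in: The sliding jaw is within 4 mm of the end stop, the release paddle has sprung up (reads under 4.2 mm), the choke still stands on the bed within 12 mm of its start, and the canister, both valves and the ring are upright within 15 mm of where they were (value of joint jaw above 0.106 m and value of joint release below 0.0042 m and distance of choke from where it was at the start of the episode below 0.012 m and angle between choke's own z axis and vertical below 0.15 rad and linear speed of choke below 0.02 m/s and distance of each of canister, valve_a, valve_b, ring from where it was at the start of the episode below 0.015 m and angle between each of canister, valve_a, valve_b's own z axis and vertical below 0.2 rad); the robot touches nothing.
It fails at once if the choke is lifted, pushed off its place or tipped (distance of choke from where it was at the start of the episode above 0.015 m or angle between choke's own z axis and vertical above 0.3 rad).
It fails at once if a bystander is picked up, knocked over or pushed away (distance of any of canister, valve_a, valve_b, ring from where it was at the start of the episode above 0.02 m or angle between any of canister, valve_a, valve_b's own z axis and vertical above 0.4 rad).
It also fails if it takes over 32 s, if anything falls off the work surface, if the arm or the gripper's body presses on something with over 40 N, if the wrist force passes 120 N, or if a joint passes its speed limit or range.

## Robot

A 6-joint arm with a two-finger parallel gripper is mounted at the origin on the work surface. World frame = base frame: x ahead of the robot, y to its left, z up, the work surface at z = 0. Lengths are in m, angles in degrees, forces in N, time in s.
With the tool pointing down it reaches from about 0.275 to 0.825 m from the base axis. Payload 4.9 kg.
Tool frame: the origin (TCP) lies at the very end of the fingers, on their centre line; the grasp point (between the pads) lies 19 mm behind it; z points along the fingers, y is the line along which they close (so a half turn about z gives the same grasp; the last joint's range is limited). The gripper opens to 85 mm and grips with 20 to 120 N. Pads are 22 mm wide; open, the fingers measure 114 mm over their backs; the gripper's body (76 mm by 85 mm) begins 54 mm behind the grasp point. The pads swing forward as they close: fully open they stand 13 mm farther back than shut.
Start: joints at [-80.455, 18.69, -11.035, 60.275, 0, 82.311], TCP at [0.163, -0.525, 0.231] pointing down, gripper open.
Joint ranges: [-152.03, 152.03], [-55.5, 102.48], [-74.3, 77.21], [-110.64, 120.58], [-84.22, 78.4], [-180, 180]. Speed limits (degrees/s): [147.25, 147.25, 180, 180, 180, 180].

## Interface

Orientations are given as a 3x3 rotation matrix whose columns are the frame's x, y, z axes.
In Python, from rig import r, optics gives the robot as it stands.
- The arm moves only by the tool jog_arm, never from a script. Its argument "steps" is text: rows parted by semicolons, each of 7 numbers parted by spaces: the shift along the tool's x, y, z in mm, then the turn, a rotation vector about the tool's x, y, z in rad, then the closure, from -1 (fully open) to 1 (shut). In form: tx ty tz wx wy wz fingers; .... A call has 1 to 12 rows; each row shifts and turns the commanded pose from where the row before left it, along the tool's axes as they then stand; what a row does not reach is not made up. A row lasts 1/8 s, in which the tool goes at most 62.5 mm and 10.7 degrees, less where a joint would pass 70% of its speed; a pose out of reach is approached as far as the arm can. A call is refused whole if a number of a shift passes 62.5 or a number of a turn 0.188, either way. A call with a gripper value outside its range is refused whole. The fingers move at their own pace and stop on an object; the grip force is fixed at half the most. Time passes only in rows, so rows that do not move let the fingers close. It gives the time, the measured TCP pose, the force, the opening and the grip force at its end, in the units of the state.
- r.read_state(): the state, without advancing time (a new reading comes with each control period).
- optics.read_camera(name): name is "scene" or "top"; returns the picture (400x640x3 uint8, blue, green, red); there is no depth.
- optics.camera_model(name): a dict with "fx", "fy", "cx", "cy" (pixels), "k1" (the pictures are not rectified: a ray, as slopes to the right and down, at radius r is drawn at 1 + k1 r^2 times it, then the intrinsics apply), "R" (3x3) and "t" (3): a world point X has camera coordinates R X + t. Camera axes: x right, y down, z forward; pixel columns grow to the right and rows downward; lengths in m; the calibration is good to about 2 mm. A picture is of the moment at which its call begins. camera_model takes no time and is no camera call.
- r.finish_job(): hands the job in; it is judged then, once.
The state is a dict: "clock": time; "qpos": joint angles; "qvel": joint speeds; "joint_torque": joint torques, N m; "tool_pos": TCP position; "orientation": TCP orientation; "wrist_force": force on the tool from outside, world axes, zero at the start; "moment": the same for the moment, N m; "grip_width": finger opening in m; "grasp_force": force on a finger pad.
Only numpy, scipy, OpenCV 4.12 (cv2) and the standard library are available. Lean on these libraries where they do the work, as an engineer would, in place of code of your own. Each camera call takes 0.05 s, during which the arm holds its last target. There are 200 camera calls.

## Working session

There is one attempt and no reset: what is moved stays moved. The work goes in short steps, Python scripts to look and compute and a tool call to move; the robot and the scene stay as the last step left them, time stands still between calls to the robot, and variables do not carry over. Pictures are saved under pics/ and viewed, at most 10 in all, crops included, and the job is handed in when it is done.

Besides the shell and the picture viewer there is one more tool, called after "Request:" by a JSON object that holds its "api" and its "payload", one argument or row to a line. jog_arm: Moves the arm, as the interface text tells. Its arguments: {"type":"object","properties":{"steps":{"type":"string"}},"required":["steps"]}

```bash
mkdir -p pics
python3 - <<'E'
from rig import r, optics
import cv2
for n in("scene","top"):
    cv2.imwrite(f"pics/{n}0.png",optics.read_camera(n)); m=optics.camera_model(n); print(n,m)
s=r.read_state();print(s["clock"],s["tool_pos"],s["orientation"],s["grip_width"])
E
```

```text
scene {'fx': 410.9961661154173, 'fy': 410.9961661154173, 'cx': 325.75476890519406, 'cy': 197.4617255987193, 'k1': -0.008604062424490602, 'R': array([[ 0.71056114,  0.70347519,  0.01501705],
       [ 0.43465369, -0.42204861, -0.79558226],
       [-0.55333446,  0.57183706, -0.60565943]]), 't': array([-0.34078581, -0.22174595,  1.23022718])}
top {'fx': 409.5466918614762, 'fy': 409.5466918614762, 'cx': 320.83789373752103, 'cy': 199.18530049785693, 'k1': -0.07649345257365964, 'R': array([[-0.01076865, -0.99992142, -0.00641811],
       [-0.98281152,  0.01176693, -0.1842364 ],
       [ 0.18429745,  0.00432381, -0.98286101]]), 't': array([-0.10870932,  0.58720162,  0.8771139 ])}
0.1 [ 0.16286466 -0.5247806   0.23057814] [[ 9.55110832e-01  2.96248578e-01 -2.80938395e-04]
 [ 2.96248654e-01 -9.55109624e-01  1.53028992e-03]
 [ 1.85019248e-04 -1.54482410e-03 -9.99998790e-01]] 0.08528454819973254
```

View pics/scene0.png

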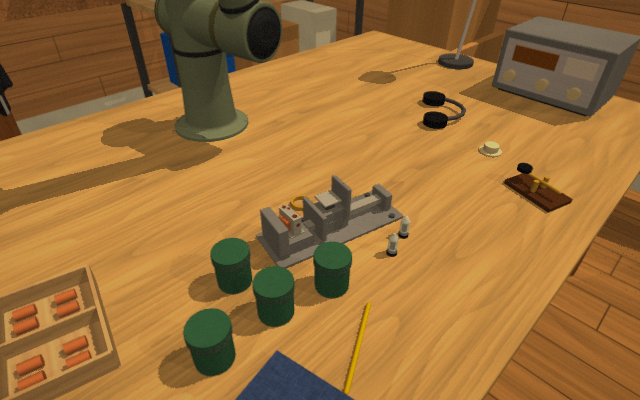

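View pics/top0.png

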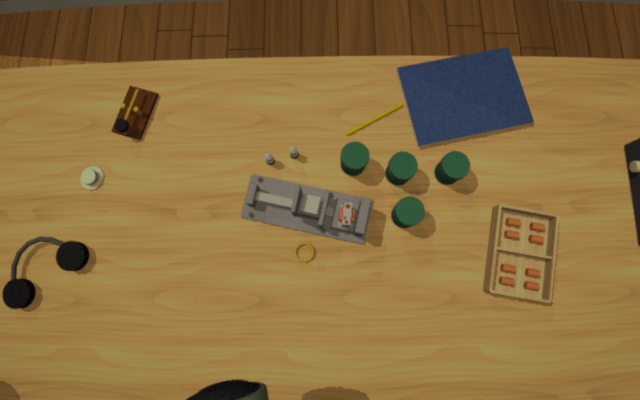

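The scene view shows the clamp at about (330,225). In the top view the fixed jaw is on the right at (365,218), the paddle at (312,204), the end stop at (249,195), the ring at (305,253) and the valves at (270,159) and (294,152). Four green tins could be the canister: top-view pixels (354,158), (402,168), (452,167) and (408,212). The robot's left is picture-left, so the canister is (354,158). I'll check this in a crop and measure the clamp.

```bash
cat > h.py <<'E'
import numpy as np, cv2
from rig import r, optics
def ray(n,uv):
    m=optics.camera_model(n); K=np.array([[m["fx"],0,m["cx"]],[0,m["fy"],m["cy"]],[0,0,1]])
    p=cv2.undistortPoints(np.array([[uv]],float),K,np.array([m["k1"],0,0,0,0.]))[0,0]
    # the same law as the stated radial model
    R=np.array(m["R"]); return -R.T@m["t"], R.T@np.array([p[0],p[1],1])
def onz(n,uv,z):
    c,d=ray(n,uv); return c+d*(z-c[2])/d[2]
def proj(n,X):
    m=optics.camera_model(n); R=np.array(m["R"]); K=np.array([[m["fx"],0,m["cx"]],[0,m["fy"],m["cy"]],[0,0,1]])
    return cv2.projectPoints(np.array([X],float),cv2.Rodrigues(R)[0],np.array(m["t"],float),K,np.array([m["k1"],0,0,0,0.]))[0][0,0]
E
python3 - <<'E'
from h import *
t=cv2.imread("pics/top0.png"); s=cv2.imread("pics/scene0.png")
hsv=cv2.cvtColor(t,cv2.COLOR_BGR2HSV)
m=((hsv[...,1]<60)&(hsv[...,2]>50)).astype(np.uint8); roi=np.zeros_like(m); roi[165:250,230:385]=1; m&=roi
c=max(cv2.findContours(m,0,2)[0],key=cv2.contourArea); rc=cv2.minAreaRect(c); print(rc)
for p in cv2.boxPoints(rc): print(p,onz("top",p,0.008))
a=cv2.resize(t[135:265,230:390],None,fx=5,fy=5,interpolation=2)[:600]
b=cv2.resize(s[165:275,245:425],None,fx=4.4,fy=4.4,interpolation=2)
cv2.imwrite("pics/ta.png",a[:600,:800]); cv2.imwrite("pics/sb.png",b)
E
```

```text
((306.38177490234375, 208.3438720703125), (124.52625274658203, 44.610225677490234), 12.26477336883545)
[240.80144 216.91338] [0.55394986 0.07575789 0.008     ]
[250.278  173.3213] [0.66049246 0.05534901 0.008     ]
[371.9621  199.77437] [ 0.5916986  -0.23729129  0.008     ]
[362.48553 243.36644] [ 0.48807365 -0.21164799  0.008     ]
```

View pics/ta.png

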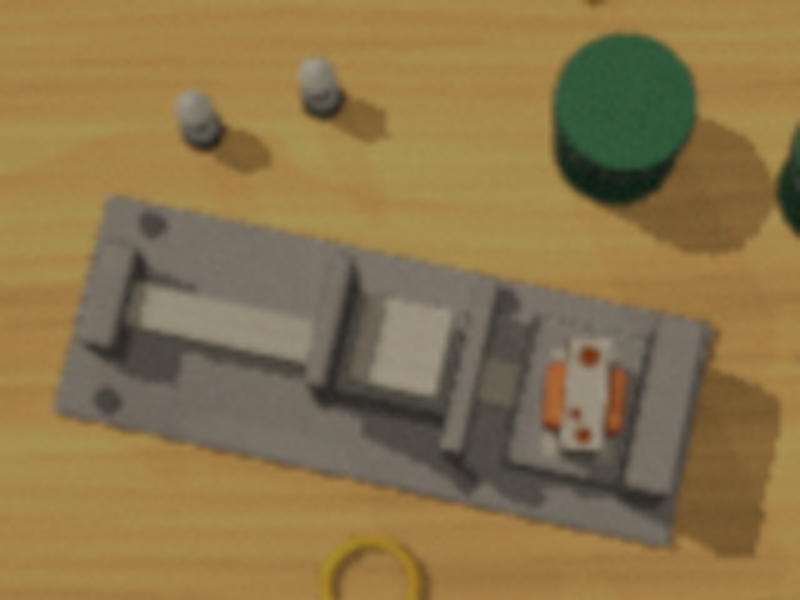

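View pics/sb.png

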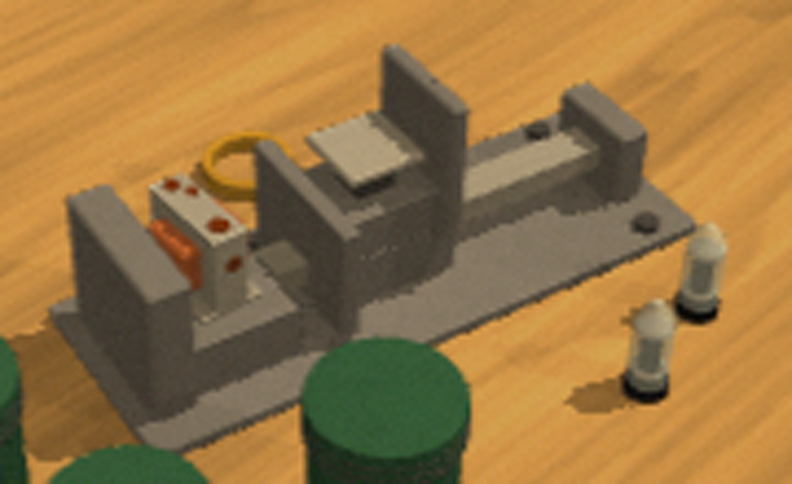

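The crops confirm the layout. In the top crop the canister stands right of the valves (lid at about (625,105)), the paddle centre is at (414,346) and the thumb plate at (333,320). In the scene crop the paddle centre is at (364,150). Next I locate the paddle from the two views and get the clamp's axis.

Run:
```python
from h import *
f=lambda x,y:(x/5+230,y/5+135)
C=np.array([onz("top",f(*p),.008) for p in [(110,195),(55,410),(670,545),(712,322)]])
print(C.round(4),np.linalg.norm(C-np.roll(C,1,0),axis=1).round(3))
P=C.mean(0); d=(C[0]+C[1]-C[2]-C[3])[:2]; d/=np.linalg.norm(d); e=np.array([d[1],-d[0]]); print("c",P,"yaw",np.degrees(np.arctan2(d[1],d[0])))
pt=np.mean([onz("top",f(*p),.084) for p in [(392,298),(452,305),(438,395),(373,388)]],0)
g=lambda x,y:(x/4.4+245,y/4.4+165)
ps=np.mean([onz("scene",g(*p),.084) for p in [(306,137),(368,115),(425,158),(357,188)]],0)
print("paddle",pt,ps)
(a,u),(b,v)=ray("top",f(414,346)),ray("scene",g(364,150))
l=np.linalg.lstsq(np.c_[u,-v],b-a,rcond=None)[0]; print("tri",a+l[0]*u,b+l[1]*v)
for q in(pt,ps): print("in clamp", (q[:2]-P[:2])@e,(q[:2]-P[:2])@d)
th=onz("top",f(340,320),.110); print("thumb front top edge",th,(th[:2]-P[:2])@d)
st=r.read_state(); R=np.array(st["orientation"]); 
for q in (pt,ps): print("tool shift mm",R.T@(np.r_[q[:2],.231]-st["tool_pos"])*1000)
print("turn",np.degrees(np.arctan2(R[1,0],R[0,0])))
```

```text
[[ 0.6587  0.0511  0.008 ]
 [ 0.5537  0.0753  0.008 ]
 [ 0.4865 -0.2152  0.008 ]
 [ 0.5926 -0.2384  0.008 ]] [0.297 0.108 0.298 0.109]
c [ 0.57290344 -0.08178537  0.008     ] yaw 77.05170132226945
paddle [ 0.56921219 -0.09763775  0.084     ] [ 0.57760846 -0.09537536  0.084     ]
tri [ 0.57018219 -0.09762546  0.07926417] [ 0.57474274 -0.09228004  0.08019349]
in clamp -4.531847687571722e-05 -0.01627640650296902
in clamp 0.00763051397435764 -0.012190178935065247
thumb front top edge [ 0.5764536  -0.06682606  0.11      ] 0.015374422906139518
tool shift mm [ 5.14647502e+02 -2.87589015e+02  1.17636299e-01]
tool shift mm [ 5.23337095e+02 -2.87262463e+02  1.18739577e-01]
turn 17.232427533933866
```

The paddle is near (0.570, -0.095): the baseplate measures 298 x 108 mm, and both views agree with the thumb face within a few mm. First I move above it with the fingers shut and then turn so tool x lies along the clamp's +y.

Request:
{"api": "jog_arm", "payload": {
  "steps": "43 -24 0 0 0 0 1;43 -24 0 0 0 0 1;43 -24 0 0 0 0 1;43 -24 0 0 0 0 1;43 -24 0 0 0 0 1;43 -24 0 0 0 0 1;43 -24 0 0 0 0 1;43 -24 0 0 0 0 1;43 -24 0 0 0 0 1;43 -24 0 0 0 0 1;43 -24 0 0 0 0 1;43 -26 0 0 0 0 1"
}}

```text
clock: 1.6
tool_pos: [0.5707, -0.0941, 0.2309]
orientation: [[0.955, 0.296, -0.001], [0.296, -0.955, -0.0], [-0.001, -0.0, -1.0]]
wrist_force: [-0.7, 0.1, -0.5]
grip_width: 0.0001
grasp_force: 0.0
```

Request:
{"api": "jog_arm", "payload": {
  "steps": "0 0 15 0 0 -0.174 1;0 0 15 0 0 -0.174 1;0 0 15 0 0 -0.174 1;0 0 15 0 0 -0.174 1;0 0 15 0 0 -0.174 1;0 0 15 0 0 -0.174 1;0 0 0 0 0 0 1;0 0 0 0 0 0 1"
}}

```text
clock: 2.6
tool_pos: [0.57, -0.0955, 0.1416]
orientation: [[0.226, 0.974, 0.0], [0.974, -0.226, -0.0], [-0.0, 0.0, -1.0]]
wrist_force: [0.1, 0.4, 0.1]
grip_width: 0.0002
grasp_force: 0.0
```

Run:
```python
from h import *
s=optics.read_camera("scene");t=optics.read_camera("top")
a=cv2.resize(s[125:275,245:425],None,fx=4,fy=4,interpolation=2); cv2.imwrite("pics/s1.png",a)
st=r.read_state();print(st["clock"],st["tool_pos"],st["orientation"],st["wrist_force"],st["grip_width"])
```

```text
2.7 [ 0.57034436 -0.09562613  0.14198788] [[ 2.25551987e-01  9.74230550e-01  1.06590141e-03]
 [ 9.74231129e-01 -2.25551753e-01 -3.36294496e-04]
 [-8.72124397e-05  1.11428623e-03 -9.99999375e-01]] [ 0.81847323  0.35201279 -0.09490334] 0.0004593463922793334
```

View pics/s1.png

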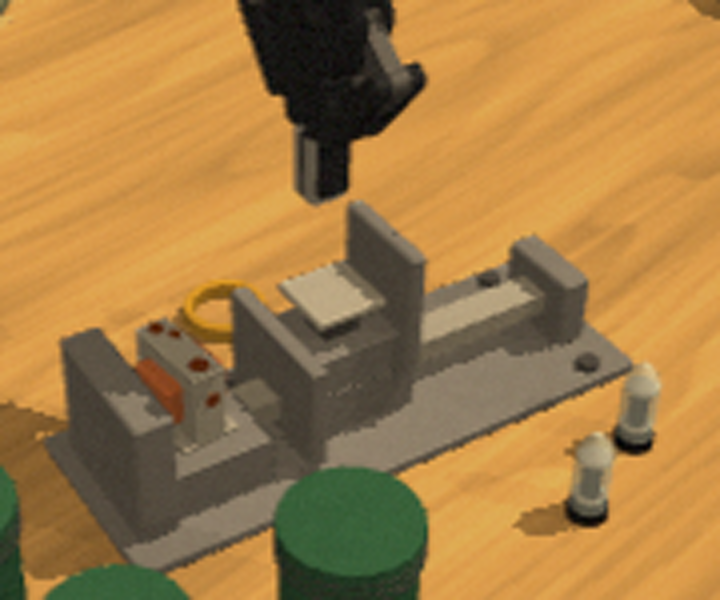

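The view shows the shut fingers (tip at (322,200)) above the paddle centre (330,298) with the thumb plate clear behind. Now I go down and press.

Request:
{"api": "jog_arm", "payload": {
  "steps": "0 0 15 0 0 0 1;0 0 15 0 0 0 1;0 0 15 0 0 0 1;0 0 7 0 0 0 1;0 0 3 0 0 0 1;0 0 3 0 0 0 1;0 0 3 0 0 0 1;0 0 2 0 0 0 1;0 0 1 0 0 0 1;0 0 1 0 0 0 1;0 0 0 0 0 0 1;0 0 0 0 0 0 1"
}}

```text
clock: 4.2
tool_pos: [0.5702, -0.0955, 0.0766]
orientation: [[0.224, 0.975, 0.001], [0.975, -0.224, -0.0], [-0.0, 0.001, -1.0]]
wrist_force: [-1.0, 0.7, 5.4]
grip_width: 0.0001
grasp_force: 2.6
```

The force reads 5.4 N at 7.6 mm of press, which matches the spring. Now I push along clamp +y.

Request:
{"api": "jog_arm", "payload": {
  "steps": "4 0 0 0 0 0 1;4 0 0 0 0 0 1;4 0 0 0 0 0 1;4 0 0 0 0 0 1;4 0 0 0 0 0 1;4 0 0 0 0 0 1;4 0 0 0 0 0 1;4 0 0 0 0 0 1"
}}

```text
clock: 5.2
tool_pos: [0.5772, -0.0652, 0.0766]
orientation: [[0.225, 0.974, 0.0], [0.974, -0.225, -0.002], [-0.002, 0.001, -1.0]]
wrist_force: [-2.4, -1.9, 4.6]
grip_width: -0.0003
grasp_force: 2.6
```

Request:
{"api": "jog_arm", "payload": {
  "steps": "6 0 0 0 0 0 1;6 0 0 0 0 0 1;6 0 0 0 0 0 1;6 0 0 0 0 0 1;6 0 0 0 0 0 1;6 0 0 0 0 0 1;6 0 0 0 0 0 1;6 0 0 0 0 0 1;6 0 0 0 0 0 1;0 0 0 0 0 0 1"
}}

```text
clock: 6.45
tool_pos: [0.5898, -0.0118, 0.0767]
orientation: [[0.224, 0.975, 0.001], [0.975, -0.224, -0.001], [-0.001, 0.001, -1.0]]
wrist_force: [-0.1, 0.4, 5.6]
grip_width: 0.0003
grasp_force: 2.6
```

Request:
{"api": "jog_arm", "payload": {
  "steps": "5 0 0 0 0 0 1;5 0 0 0 0 0 1;5 0 0 0 0 0 1;4 0 0 0 0 0 1;2 0 0 0 0 0 1;0 0 0 0 0 0 1"
}}

```text
clock: 7.2
tool_pos: [0.5945, 0.0077, 0.0767]
orientation: [[0.225, 0.974, 0.001], [0.974, -0.225, -0.003], [-0.002, 0.002, -1.0]]
wrist_force: [-0.9, -3.3, 5.4]
grip_width: -0.0001
grasp_force: 2.6
```

Request:
{"api": "jog_arm", "payload": {
  "steps": "2 0 0 0 0 0 1;2 0 0 0 0 0 1;0 0 0 0 0 0 1"
}}

```text
clock: 7.58
tool_pos: [0.5954, 0.0114, 0.0767]
orientation: [[0.225, 0.974, 0.001], [0.974, -0.225, -0.003], [-0.003, 0.002, -1.0]]
wrist_force: [-0.5, -3.9, 5.0]
grip_width: -0.0002
grasp_force: 2.6
```

Request:
{"api": "jog_arm", "payload": {
  "steps": "2 0 0 0 0 0 1;2 0 0 0 0 0 1;0 0 0 0 0 0 1"
}}

```text
clock: 7.95
tool_pos: [0.5963, 0.0153, 0.0767]
orientation: [[0.225, 0.974, 0.001], [0.974, -0.225, -0.003], [-0.003, 0.002, -1.0]]
wrist_force: [-0.9, -3.8, 5.7]
grip_width: -0.0004
grasp_force: 2.5
```

Request:
{"api": "jog_arm", "payload": {
  "steps": "1 0 0 0 0 0 1;1 0 0 0 0 0 1;0 0 0 0 0 0 1"
}}

```text
clock: 8.32
tool_pos: [0.5967, 0.0171, 0.0767]
orientation: [[0.225, 0.974, 0.001], [0.974, -0.225, -0.003], [-0.003, 0.002, -1.0]]
wrist_force: [-1.4, -3.5, 4.3]
grip_width: -0.0002
grasp_force: 2.5
```

Request:
{"api": "jog_arm", "payload": {
  "steps": "1.5 0 0 0 0 0 1;1.5 0 0 0 0 0 1;0 0 0 0 0 0 1"
}}

```text
clock: 8.7
tool_pos: [0.597, 0.0185, 0.0767]
orientation: [[0.226, 0.974, 0.0], [0.974, -0.226, -0.006], [-0.006, 0.002, -1.0]]
wrist_force: [-2.2, -8.2, 5.6]
grip_width: 0.0002
grasp_force: 5.3
```

Run:
```python
from h import *
s=optics.read_camera("scene")
cv2.imwrite("pics/s2.png",cv2.resize(s[125:275,245:425],None,fx=4,fy=4,interpolation=2))
st=r.read_state();print(st["clock"],st["tool_pos"],st["wrist_force"])
```

```text
8.75 [0.59700334 0.01852153 0.07671156] [-2.6011792  -7.38855245  5.86684722]
```

View pics/s2.png

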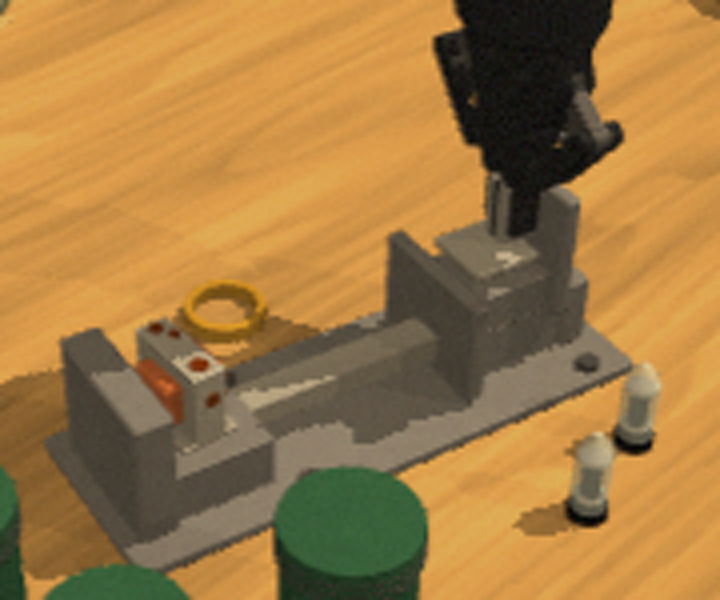

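The view shows the carriage at (500,280) touching the end stop, and the push force has jumped to 8 N, so the jaw is home. The choke, ring and valves have not moved. I give it a short extra push and then lift straight up, so the paddle isn't dragged forward.

Request:
{"api": "jog_arm", "payload": {
  "steps": "1.5 0 0 0 0 0 1;0 0 0 0 0 0 1;0 0 -4 0 0 0 1;0 0 -6 0 0 0 1;-6 0 -6 0 0 0 1;0 0 -20 0 0 0 1;0 0 -40 0 0 0 1;0 0 -40 0 0 0 1;0 0 0 0 0 0 1;0 0 0 0 0 0 1"
}}

```text
clock: 10.0
tool_pos: [0.5955, 0.0173, 0.1918]
orientation: [[0.224, 0.975, -0.0], [0.975, -0.224, 0.0], [0.0, -0.0, -1.0]]
wrist_force: [0.1, -0.3, -0.8]
grip_width: 0.0001
grasp_force: 0.0
```

Run:
```python
from h import *
s=optics.read_camera("scene")
cv2.imwrite("pics/s3.png",cv2.resize(s[125:275,245:425],None,fx=4,fy=4,interpolation=2))
st=r.read_state();print(st["clock"],st["tool_pos"],st["wrist_force"])
```

```text
10.05 [0.59500388 0.01734054 0.1911669 ] [0.52395688 0.24086731 0.43581004]
```

View pics/s3.png

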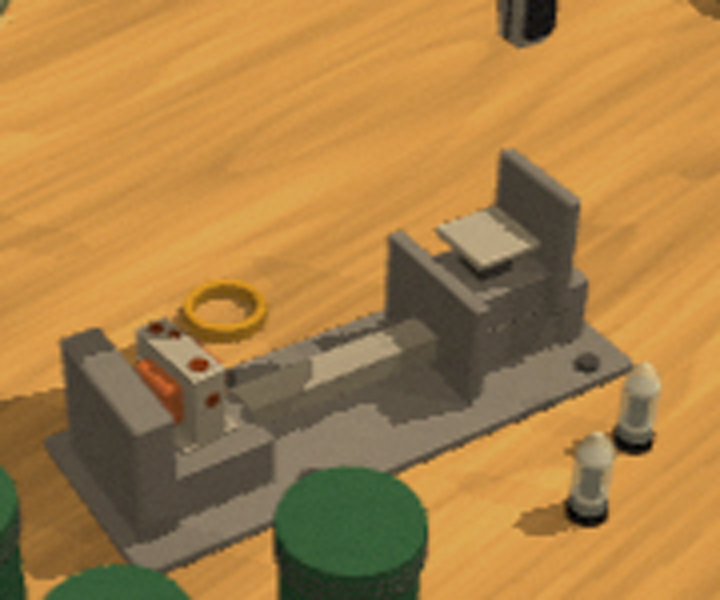

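The jaw stays home against the stop, with the paddle sprung up at (488,238), the gripper clear above, and the choke, ring, valves and canister where they were.

```bash
python3 -c "
from rig import r
print(r.finish_job())"
```

```text
the job is handed in; nothing more can be done
None
```

I pressed the release paddle, pushed the sliding jaw back to the end stop and let the paddle spring up; the last picture showed nothing else moved, and I handed the job in at about 10 s, with no verdict returned.

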